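Gauge a lens arbor through shrinking rings until one stops it

TASK

Check the steel arbor in the ring gauge: draw it out of the wooden rack and pass it, plain end down, through the row of shrinking rings until the smallest ring, hidden in the black foot, stops it. Press it down on that ring gently with a steady measuring force of about 8 newtons (5 to 11 is good, never over 16) for a full second, then let go and leave it standing in the gauge on that ring. Leave the brass arbor in the rack and do not disturb the dropper bottle and the blue tray.

Things in the scene. Friction and masses are not known exactly. Their poses are not given: they have to be found in the camera images.
- steel_arbor: loose grey steel arbor standing upright in the rack, 0.13 to 0.21 kg: a plain rod 20 mm in diameter with a 4 mm chamfer to 16 mm at its foot, and above 140 mm a grip head 24 mm in diameter and 40 mm high; 180 mm long in all. Origin: centre of its foot; z along the rod to the head. In the rack the foot stands 10 mm above the worktop
- brass_arbor: loose yellow brass arbor standing upright in the other hole of the rack, rod 16 mm in diameter, else like the steel one (180 mm long, 24 mm head); to be left there. Origin: centre of its foot; z along the rod
- rack: fixed light wooden block 130 x 50 x 40 mm with two holes 24 mm in diameter and 30 mm deep, 40 mm either side of its centre along its x axis; either arbor may stand in either hole. Origin: centre of its underside, z up
- gauge: fixed ring gauge: two 130 mm columns, 45 mm either side along its y axis, carry three rings (8 mm thick, 44 mm outer diameter) in one upright row: top bore 30 mm (117 to 125 mm above the worktop), middle 26 mm (91 to 99 mm), lower 22.6 mm (65 to 73 mm). The steel rod passes all three. Origin: centre of the underside, on the rings' common axis; z up
- gauge_axis (a point): centre of the top ring's mouth, on the rings' common upright axis, 125 mm above the worktop; z up
- foot: fixed black round housing, 48 mm outer and 38 mm inner diameter, 58 mm high, under the three rings on the same axis; hides the last, smallest ring (bore 13 mm), which the arbor cannot enter. The force on the foot is the force on this ring, the arbor's own weight included: nothing else in the housing touches the arbor. Origin: centre of the underside, z up
- dropper_bottle: bystander: loose small white dropper bottle with blue tip, 30 mm wide, 100 mm high. Origin: centre of its underside
- lens_tray: bystander: loose blue open lens tray 35 x 58 x 24 mm. Origin: centre of its underside
- foot_mouth (a point): centre of the foot's open top, on the rings' axis, 58 mm above the worktop. The hidden ring below it is set to another height each time, its upper face 22 to 46 mm above the worktop, and not measured. It rests on a damped spring of 3 N/mm with 6 mm of travel, so it yields 1 mm for each 3 N
Mind the look-alikes: they are no part of the job. What is shaped like the foot but green is not meant.

How it is judged:
By the outcome, as a careful person would: the job done as asked, in the order asked, and still so for the second after the job is handed in, with the robot touching nothing.
It also fails if it takes over 58 s, if anything falls off the work surface, if the arm or the gripper's body presses on something with over 40 N, if the wrist force passes 120 N, or if a joint passes its speed limit or range.

ROBOT

A 6-joint arm with a two-finger parallel gripper is mounted at the origin on a cart in front of the work surface, level with it; the furniture and walls round the work are solid. World frame = base frame: x ahead of the robot, y to its left, z up, the work surface at z = 0. Lengths are in m, angles in rad, forces in N, time in s.
With the tool pointing down it reaches from about 0.325 to 0.9 m from the base axis. Payload 6.1 kg.
Tool frame: the origin (TCP) lies between the finger pads; the fingertips stand 8 mm ahead of it and the grasp point (between the pads) lies 11 mm behind it; z points along the fingers, y is the direction in which the jaws open and shut (so a half turn about z gives the same grasp; the last joint's range is limited). The gripper opens to 87 mm and grips with 3 to 60 N. Pads are 19 mm wide; open, the fingers measure 117 mm over their backs; the gripper's body (75 mm by 190 mm) begins 51 mm behind the grasp point.
Start: joints at [1.101, 0.22, 1.526, -0, 1.395, -0.126], TCP at [0.211, 0.588, 0.231] pointing down, gripper open.
Joint ranges: [-2.98, 2.98], [-0.91, 2.08], [0.09, 2.57], [-1.24, 4.39], [0.2, 2.65], [-2.68, 2.68]. Speed limits (rad/s): [2.57, 2.57, 3.01, 3.14, 3.14, 3.14].

INTERFACE

Orientations are given as a rotation vector (axis times angle).
In Python, from plant import ctrl gives the robot as it stands. The module is installed in compiled form; this text tells all that it offers.
- The arm moves only by the shell command python3 -m handwheel 'ROWS' [OPENING] [FORCE]. ROWS is JSON, a list of rows, each an object of numbers: "dx", "dy", "dz": the shift along the tool's x, y, z as a fraction of full scale; "wx", "wy", "wz": the turn, a rotation vector about the tool's x, y, z as a fraction of full scale. In form: [{"dx": .., "dy": .., "dz": .., "wx": .., "wy": .., "wz": ..}, ...]. A call has 1 to 12 rows; each row is the pose to reach, as a shift and turn from the pose measured when the call began, along the tool's axes at that moment; what a row does not reach only later rows make up. Full scale, the value 1, is 0.12 m for a shift and pi/2 rad for a turn. A row lasts 1/10 s, in which the tool goes at most 50 mm and 8.59 degrees, less where a joint would pass 70% of its speed; a pose out of reach is approached as far as the arm can. A call with a number of a shift or a turn outside -1 to 1 is refused whole. A call with a gripper value outside its range is refused whole. OPENING is the closure, from -1 (fully open) to 1 (shut), set as the call begins (- or left out, the last holds). The fingers move at their own pace and stop on an object; FORCE is the grip in N (left out, the last holds). Time passes only in rows, so rows that repeat a pose let the fingers close. It gives the time, the measured TCP pose, the force and the opening at its end, in the units of the state.
- ctrl.read_state(): the state, without advancing time (a new reading comes with each control period).
- ctrl.get_image(name): name is "side" or "top" or "wrist"; returns a dict with "pixels" (480x640x3 uint8, red, green, blue), "range_z" (480x640 float32, m along the optical axis (not along the pixel's ray), 0 where there is no reading), "K" (3x3 intrinsics, pixels), "dist_coeffs" ([k1, k2, p1, p2, k3] as OpenCV has them; the pictures are not rectified), "rvec" (rotation vector, rad) and "tvec" (3), from world to camera coordinates, as OpenCV has them. Camera axes: x right, y down, z forward; pixel columns grow to the right and rows downward; lengths in m; the calibration is good to about 2 mm. A picture is of the moment at which its call begins.
- ctrl.close_job(): hands the job in, once; it reports no verdict.
The state is a dict: "time_s": time; "joint_pos": joint angles; "joint_velocities": joint speeds; "effort": joint torques, N m; "eef_pos": TCP position; "tcp_rot": TCP orientation; "wrist_force": force on the tool from outside, world axes, zero at the start; "wrist_torque": the same for the moment, N m; "opening": finger opening in m.
Only numpy, scipy, OpenCV 4.12 (cv2) and the standard library are available. Lean on these libraries where they do the work, as an engineer would, in place of code of your own. Each camera call takes 0.05 s, during which the arm holds its last target.

## Working session

There is one attempt and no reset: what is moved stays moved. The work goes in short steps, Python scripts to look and compute and a shell command to move; the robot and the scene stay as the last step left them, time stands still between calls to the robot, and variables do not carry over. Pictures are saved under pics/ and viewed, and the job is handed in when it is done.

```bash
mkdir -p pics
cat > h.py <<'E'
import numpy as np, cv2
from plant import ctrl
def grab(n,save=None):
    im=ctrl.get_image(n)
    if save: cv2.imwrite('pics/'+save+'.png',im['pixels'][:,:,::-1])
    np.savez('/tmp/'+n+'.npz',**{k:np.asarray(v) for k,v in im.items()})
    return im
def rays(im,uv):
    uv=np.asarray(uv,float).reshape(-1,1,2)
    n=cv2.undistortPoints(uv,im['K'],im['dist_coeffs']).reshape(-1,2)
    R=cv2.Rodrigues(np.asarray(im['rvec'],float))[0];t=np.asarray(im['tvec'],float).ravel()
    d=np.c_[n,np.ones(len(n))]
    return -R.T@t, d@R, d   # origin, world dirs (z=1 scaled)
def onplane(im,uv,z):
    o,d,_=rays(im,uv); s=(z-o[2])/d[:,2]; return o+d*s[:,None]
def cloud(im,mask):
    v,u=np.nonzero(mask&(im['range_z']>0)); o,d,_=rays(im,np.c_[u,v])
    return o+d*im['range_z'][v,u][:,None],u,v
E
python3 - <<'E'
from h import *
for n in ['side','top','wrist']: 
    im=grab(n,n+'0'); o,_,_=rays(im,[[0,0]]); print(n,o)
s=ctrl.read_state(); print(s)
E
```

```text
side [0.41734481 0.48490835 0.5578615 ]
top [ 0.33054998 -0.20033485  0.9231297 ]
wrist [0.1435068  0.61225803 0.38255312]
{'time_s': 0.15, 'joint_pos': array([ 1.10087748e+00,  2.21077770e-01,  1.52734972e+00, -1.34277820e-05,
        1.39470261e+00, -1.26077653e-01]), 'joint_velocities': array([-0.00156856, -0.00200467, -0.00375582,  0.00018882, -0.0005741 ,
        0.00015157]), 'effort': array([ 6.33162144e-04, -4.95191717e+01, -3.87881863e+01,  6.99464860e-02,
        5.30568184e-02, -4.08449671e-05]), 'eef_pos': array([0.21047127, 0.58799609, 0.22966748]), 'tcp_rot': array([-5.37368931e-01, -3.09484684e+00,  2.31435898e-03]), 'wrist_force': array([-0.24610684, -1.78024764,  0.32224086]), 'wrist_torque': array([ 0.02772563, -0.01015152,  0.02000099]), 'opening': 0.08666360915937245}
```

View pics/side0.png

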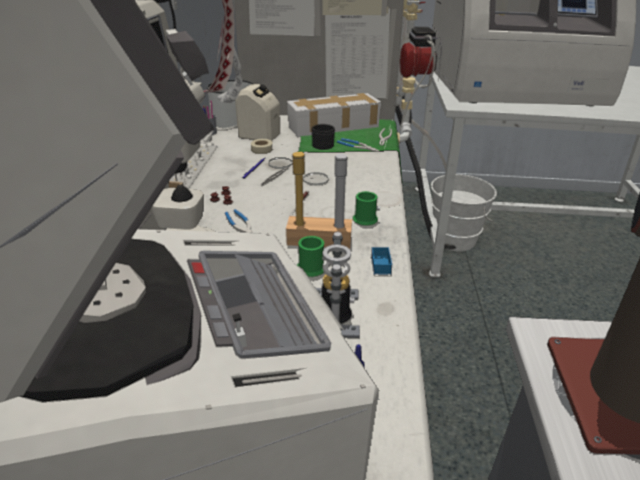

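View pics/top0.png

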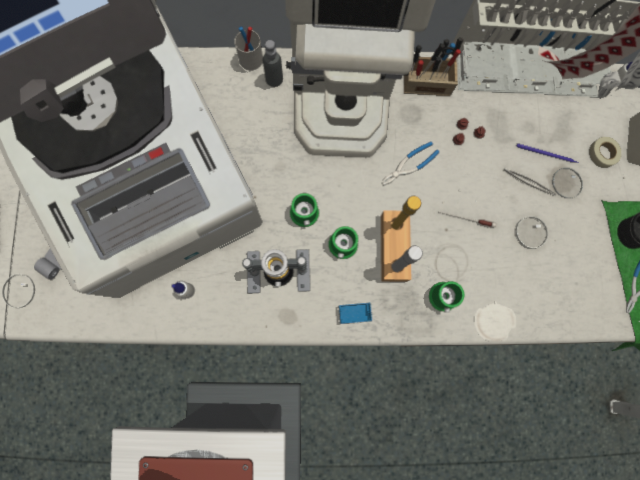

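View pics/wrist0.png

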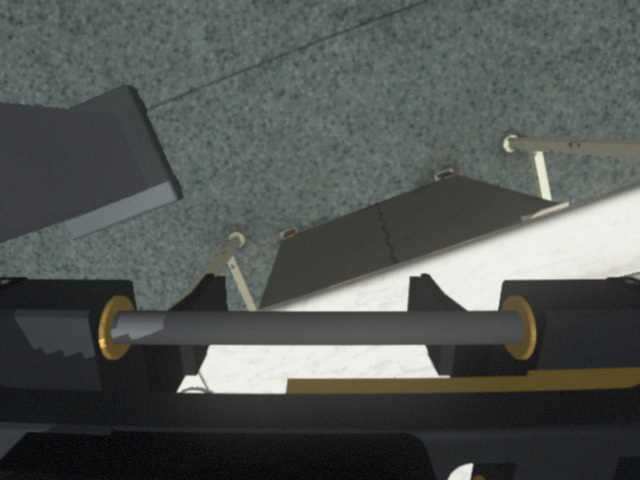

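Run:
```python
from h import *
im=dict(np.load('/tmp/top.npz'));
P=im['pixels']; 
hsv=cv2.cvtColor(P,cv2.COLOR_RGB2HSV)
full=np.ones((480,640),bool)
c,u,v=cloud(im,full)
X=np.full((480,640,3),np.nan);X[v,u]=c
for n,(a,b) in dict(steel=(414,255),brass=(413,204),rack=(395,245),gaugetop=(276,262),colA=(252,262),colB=(302,262),bottle=(180,288),tray=(354,314),g1=(305,209),g2=(344,241),g3=(447,294),instr=(240,210),instr2=(160,130),micro=(345,130),micro2=(350,45),desk=(300,320)).items(): print(n,X[b,a].round(3))
# head discs
for n,(a,b) in dict(steel=(414,255),brass=(413,204)).items():
    w=np.zeros((480,640),bool);w[b-15:b+15,a-15:a+15]=1
    m=w&(X[:,:,2]>0.18); vv,uu=np.nonzero(m);print(n,m.sum(),X[m].mean(0),X[m].min(0),X[m].max(0),uu.mean(),vv.mean(), onplane(im,[[uu.mean(),vv.mean()]],.19))
# rack
m=(hsv[:,:,0]>8)&(hsv[:,:,0]<22)&(hsv[:,:,1]>90)&(X[:,:,2]>.03)&(X[:,:,2]<.045)
m[:200]=0;m[290:]=0;m[:,:370]=0;m[:,430:]=0
print('rack',m.sum(),cv2.minAreaRect(X[m][:,:2].astype(np.float32)))
# ring
w=np.zeros((480,640),bool);w[240:290,240:315]=1
m=w&(X[:,:,2]>.11)
pts=X[m];print('ring+cols',len(pts),cv2.minAreaRect(pts[:,:2].astype(np.float32)))
for lo,hi in((.118,.135),(.05,.062),(.085,.105),(.06,.078)):
    m=w&(X[:,:,2]>lo)&(X[:,:,2]<hi);print(lo,m.sum(),X[m].min(0),X[m].max(0),X[m].mean(0))
crop=P[190:330,150:470]; cv2.imwrite('pics/crop0.png',cv2.resize(crop[:,:,::-1],None,fx=2.5,fy=2.5,interpolation=cv2.INTER_CUBIC))
```

```text
steel [ 0.449 -0.364  0.19 ]
brass [ 0.53  -0.365  0.191]
rack [ 0.491 -0.361  0.043]
gaugetop [ 0.457 -0.143  0.045]
colA [ 0.445 -0.108  0.123]
colB [ 0.445 -0.191  0.132]
bottle [0.406 0.023 0.072]
tray [ 0.366 -0.288  0.004]
g1 [ 0.566 -0.194  0.01 ]
g2 [ 0.504 -0.269  0.007]
g3 [ 0.403 -0.467  0.004]
instr [ 0.522 -0.092  0.169]
instr2 [0.632 0.028 0.228]
micro [ 0.716 -0.27   0.044]
micro2 [ 0.716 -0.255  0.332]
desk [ 0.354 -0.187  0.002]
steel 205 [ 0.45215526 -0.36358239  0.19016267] [ 0.44098274 -0.37701885  0.18008716] [ 0.46520091 -0.35300198  0.19381309] 413.9024390243902 252.7609756097561 [[ 0.45217649 -0.3636196   0.19      ]]
brass 200 [ 0.53179947 -0.36452369  0.19006749] [ 0.52087703 -0.37643592  0.18007544] [ 0.54540954 -0.35349848  0.19427651] 412.845 202.81 [[ 0.53181391 -0.36453912  0.19      ]]
rack 1424 ((0.49214380979537964, -0.3643067181110382), (0.05031009018421173, 0.12928225100040436), 89.56800842285156)
ring+cols 585 ((0.44604963064193726, -0.14481966197490692), (0.10255343466997147, 0.04289766401052475), 75.52474212646484)
0.118 584 [ 0.42439049 -0.19736068  0.11800535] [ 0.46774678 -0.09160817  0.13459104] [ 0.44570667 -0.1451772   0.12624921]
0.05 66 [ 0.42262964 -0.16856441  0.05022898] [ 0.4430389  -0.12243536  0.06164526] [ 0.42942319 -0.1488361   0.0577895 ]
0.085 197 [ 0.42506836 -0.19730807  0.09318876] [ 0.46324692 -0.09531608  0.10429305] [ 0.44477249 -0.14537867  0.0993347 ]
0.06 174 [ 0.42434829 -0.19725014  0.06000512] [ 0.46202277 -0.09591147  0.07794133] [ 0.44295922 -0.14516264  0.0731293 ]
```

View pics/crop0.png

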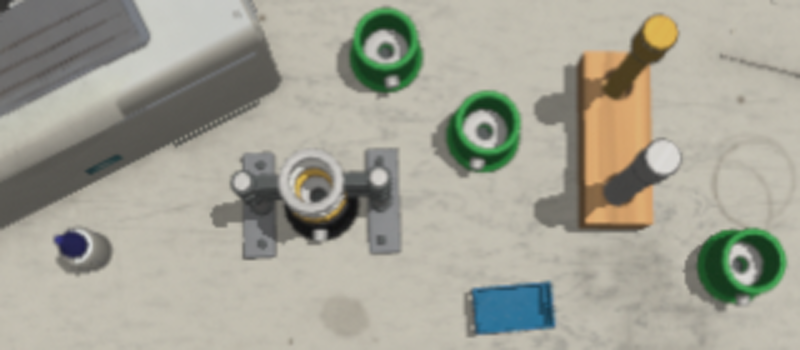

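Run:
```python
from h import *
pts=[]
for n in('top','side'):
    im=dict(np.load(f'/tmp/{n}.npz')); pts.append(cloud(im,np.ones((480,640),bool))[0])
p=np.vstack(pts)
ys=np.arange(.7,-.55,-.1)
print('x\\y',ys.round(2))
for x in np.arange(.2,.9,.05):
    row=[]
    for y in ys:
        m=(abs(p[:,0]-x)<.025)&(abs(p[:,1]-y)<.05); row.append(p[m,2].max().round(2) if m.any() else np.nan)
    print(x.round(2),row)
# axis: ring circle & columns
im=dict(np.load('/tmp/top.npz')); c,u,v=cloud(im,np.ones((480,640),bool))
m=(abs(c[:,0]-.446)<.04)&(abs(c[:,1]+.145)<.07)&(c[:,2]>.12)
q=c[m]; r=np.hypot(q[:,0]-.446,q[:,1]+.145)
print('ring',cv2.minEnclosingCircle(q[r<.024][:,:2].astype(np.float32)),cv2.fitEllipse(q[(r>.0185)&(r<.026)][:,:2].astype(np.float32)))
a=q[r>.036]; 
for s in (1,-1):
    k=a[(a[:,1]+.145)*s>0]; k=k[k[:,2]>.127];print('col',len(k),k.mean(0),k.min(0),k.max(0))
P=im['pixels'][225:300,230:325];cv2.imwrite('pics/ring0.png',cv2.resize(P[:,:,::-1],None,fx=8,fy=8,interpolation=cv2.INTER_CUBIC))
```

```text
x\y [ 0.7  0.6  0.5  0.4  0.3  0.2  0.1  0.  -0.1 -0.2 -0.3 -0.4 -0.5]
0.2 [np.float64(-0.74), np.float64(-0.74), np.float64(-0.74), np.float64(-0.74), np.float64(-0.74), np.float64(-0.73), np.float64(-0.74), np.float64(-0.74), np.float64(-0.74), np.float64(-0.74), np.float64(-0.74), np.float64(-0.74), np.float64(-0.74)]
0.25 [np.float64(-0.74), np.float64(-0.74), np.float64(-0.74), np.float64(-0.74), np.float64(-0.74), np.float64(-0.74), np.float64(-0.74), np.float64(-0.74), np.float64(-0.74), np.float64(-0.74), np.float64(-0.74), np.float64(-0.74), np.float64(-0.74)]
0.3 [np.float64(-0.74), np.float64(-0.74), np.float64(-0.74), np.float64(0.01), np.float64(0.01), np.float64(0.01), np.float64(0.01), np.float64(0.01), np.float64(0.0), np.float64(0.01), np.float64(0.01), np.float64(0.01), np.float64(0.01)]
0.35 [nan, nan, nan, np.float64(0.01), np.float64(0.01), np.float64(0.01), np.float64(0.01), np.float64(0.01), np.float64(0.01), np.float64(0.01), np.float64(0.03), np.float64(0.03), np.float64(0.04)]
0.4 [nan, nan, nan, np.float64(0.01), np.float64(0.02), np.float64(0.19), np.float
[... 1483 characters left out ...]
n, nan, nan, nan, nan, np.float64(0.29), np.float64(0.01), np.float64(0.27), np.float64(0.46), np.float64(0.46), np.float64(0.06)]
0.85 [nan, nan, nan, nan, nan, nan, np.float64(0.0), np.float64(0.28), np.float64(0.13), np.float64(0.01), nan, np.float64(0.15), np.float64(0.19)]
ring ((0.44627052545547485, -0.14451740682125092), 0.023545878008008003) ((0.44588702917099, -0.14500479400157928), (0.03966325521469116, 0.04417670518159866), 2.6836977005004883)
col 53 [ 0.44417203 -0.10015072  0.13049459] [ 0.43781171 -0.10719279  0.12705268] [ 0.45134067 -0.09203015  0.13459104]
col 50 [ 0.44766598 -0.18972248  0.13056299] [ 0.44027847 -0.19735604  0.12703847] [ 0.45358554 -0.18251138  0.13287624]
```

View pics/ring0.png

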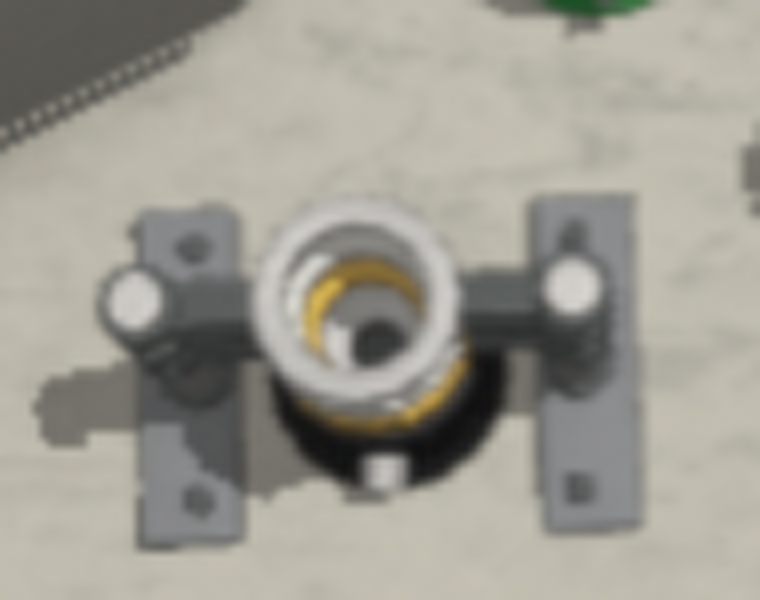

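Candidates for the steel arbor: grey head at top-view (414,253), yellow brass head at (413,203), and the grey gauge columns at (252,262) and (302,262). I choose (414,253), the grey one in the rack. The crop confirms a grey rod with a 24 mm head in the wooden rack. For the gauge foot, I choose the black housing under the rings at (276,275). The green cups at (305,209), (344,241) and (447,294) are decoys.

```bash
python3 -m handwheel '[{"dx":-0.14,"dy":-0.39,"dz":-0.4,"wz":-0.1},{"dx":-0.28,"dy":-0.78,"dz":-0.8,"wz":-0.219},{"dx":-0.28,"dy":-0.78,"dz":-0.8,"wz":-0.219},{"dx":-0.28,"dy":-0.78,"dz":-0.8,"wz":-0.219}]' -1 20
```

```text
invalid input at $[0]: expected keys dx, dy, dz, wx, wy, wz
```

```bash
python3 -m handwheel '[{"dx":-0.14,"dy":-0.39,"dz":-0.4,"wx":0,"wy":0,"wz":-0.1},{"dx":-0.28,"dy":-0.78,"dz":-0.8,"wx":0,"wy":0,"wz":-0.219},{"dx":-0.28,"dy":-0.78,"dz":-0.8,"wx":0,"wy":0,"wz":-0.219},{"dx":-0.28,"dy":-0.78,"dz":-0.8,"wx":0,"wy":0,"wz":-0.219}]' -1 20
```

```text
time_s: 0.55
eef_pos: [0.2116, 0.4881, 0.331]
tcp_rot: [-0.0, 3.138, 0.007]
wrist_force: [1.0, 0.4, 0.6]
opening: 0.0868
```

```bash
python3 -m handwheel '[{"dx":0,"dy":-0.4,"dz":-0.1,"wx":0,"wy":0,"wz":0},{"dx":0,"dy":-0.8,"dz":-0.2,"wx":0,"wy":0,"wz":0},{"dx":0,"dy":-1,"dz":-0.2,"wx":0,"wy":0,"wz":0}]'
python3 -m handwheel '[{"dx":-0.2,"dy":-0.4,"dz":0,"wx":0,"wy":0,"wz":0},{"dx":-0.5,"dy":-0.8,"dz":0,"wx":0,"wy":0,"wz":0},{"dx":-0.6,"dy":-1,"dz":0,"wx":0,"wy":0,"wz":0}]'
python3 -m handwheel '[{"dx":-0.3,"dy":-0.4,"dz":0,"wx":0,"wy":0,"wz":0},{"dx":-0.5,"dy":-0.8,"dz":0,"wx":0,"wy":0,"wz":0},{"dx":-0.6,"dy":-1,"dz":0,"wx":0,"wy":0,"wz":0}]'
```

```text
time_s: 0.85
eef_pos: [0.2116, 0.3663, 0.3552]
tcp_rot: [0.001, 3.137, 0.008]
wrist_force: [0.2, 0.4, 0.2]
opening: 0.0873
time_s: 1.15
eef_pos: [0.2841, 0.2447, 0.3543]
tcp_rot: [0.0, 3.137, 0.007]
wrist_force: [0.4, 0.9, 0.5]
opening: 0.0867
time_s: 1.45
eef_pos: [0.3568, 0.1227, 0.3534]
tcp_rot: [0.002, 3.137, 0.007]
wrist_force: [1.0, 0.2, 0.1]
opening: 0.087
```

```bash
python3 -c "
from h import *
s=ctrl.read_state();print(s['eef_pos'],s['joint_pos'])"
```

```text
[0.3568097  0.12268943 0.35335696] [ 0.11768987 -0.4608751   1.92128115  0.00404058  1.67622474 -1.45127692]
```

```bash
python3 -m handwheel '[{"dx":0,"dy":-0.4,"dz":0,"wx":0,"wy":0,"wz":0},{"dx":0,"dy":-0.8,"dz":0,"wx":0,"wy":0,"wz":0},{"dx":0,"dy":-1,"dz":0,"wx":0,"wy":0,"wz":0}]'
python3 -m handwheel '[{"dx":-0.1,"dy":-0.4,"dz":0,"wx":0,"wy":0,"wz":0},{"dx":-0.2,"dy":-0.8,"dz":0,"wx":0,"wy":0,"wz":0},{"dx":-0.2,"dy":-1,"dz":0,"wx":0,"wy":0,"wz":0}]'
python3 -m handwheel '[{"dx":-0.2,"dy":-0.4,"dz":0,"wx":0,"wy":0,"wz":0},{"dx":-0.5,"dy":-0.8,"dz":0,"wx":0,"wy":0,"wz":0},{"dx":-0.5,"dy":-1,"dz":0,"wx":0,"wy":0,"wz":0}]'
python3 -m handwheel '[{"dx":-0.05,"dy":-0.4,"dz":0.2,"wx":0,"wy":0,"wz":0},{"dx":-0.08,"dy":-0.8,"dz":0.5,"wx":0,"wy":0,"wz":0},{"dx":-0.09,"dy":-1,"dz":0.7,"wx":0,"wy":0,"wz":0},{"dx":-0.09,"dy":-1,"dz":0.7,"wx":0,"wy":0,"wz":0}]'
python3 - <<'E'
from h import *
grab('top','top1');grab('side','side1');grab('wrist','wrist1')
s=ctrl.read_state();print(s['eef_pos'],s['tcp_rot'],s['joint_pos'],s['wrist_force'])
E
```

```text
time_s: 1.75
eef_pos: [0.3563, -0.0002, 0.3519]
tcp_rot: [0.008, 3.139, 0.006]
wrist_force: [0.9, 0.7, -0.6]
opening: 0.0869
time_s: 2.05
eef_pos: [0.38, -0.1233, 0.3503]
tcp_rot: [0.012, 3.14, 0.006]
wrist_force: [0.3, -0.0, 0.2]
opening: 0.0871
time_s: 2.35
eef_pos: [0.4404, -0.2457, 0.3484]
tcp_rot: [0.013, 3.14, 0.008]
wrist_force: [0.7, 1.1, -0.1]
opening: 0.0875
time_s: 2.75
eef_pos: [0.4476, -0.3668, 0.2553]
tcp_rot: [-0.02, -3.134, -0.021]
wrist_force: [0.0, 0.4, -1.4]
opening: 0.087
[ 0.45036864 -0.36495518  0.26312752] [0.01412324 3.14098282 0.01069975] [-0.81999022  0.09574949  1.60518578  0.00511819  1.4452355  -2.38244631] [ 0.6809447   0.28663884 -0.8671577 ]
```

View pics/top1.png

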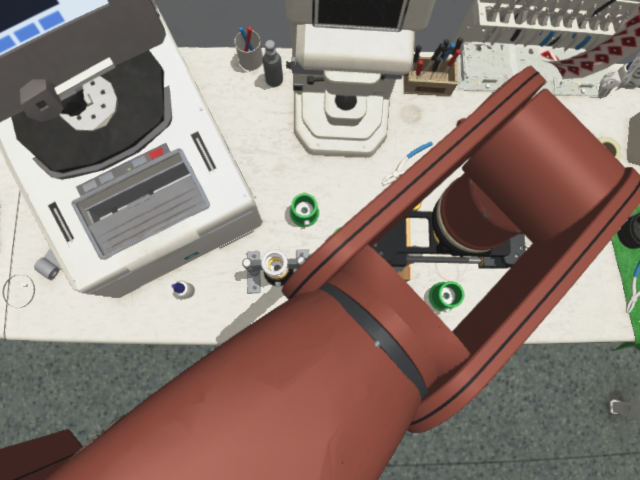

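View pics/side1.png

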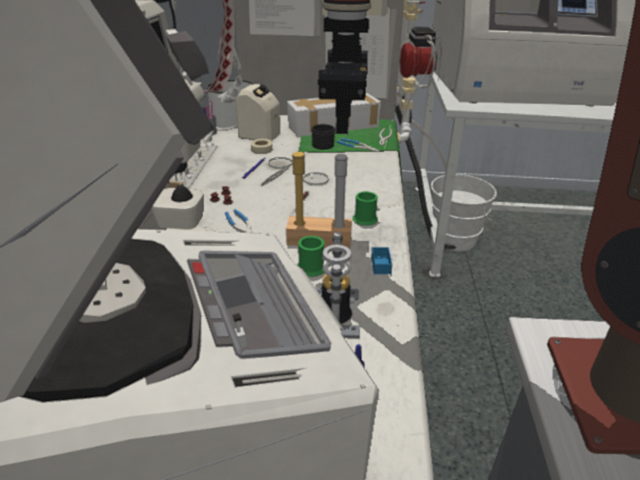

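View pics/wrist1.png

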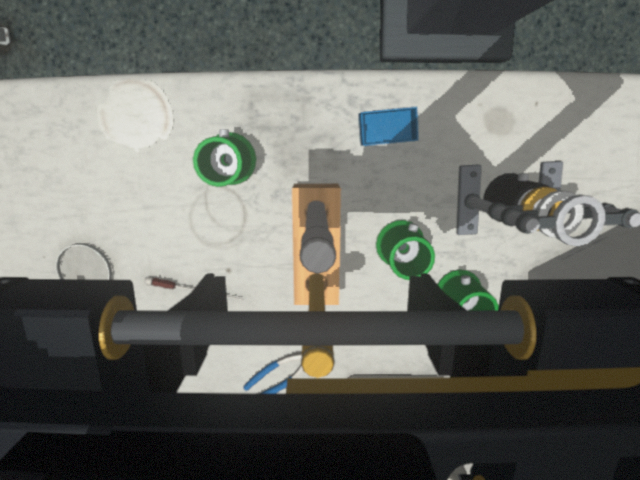

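Run:
```python
from h import *
R=cv2.Rodrigues(ctrl.read_state()['tcp_rot'])[0];print(R.round(4))
W=dict(np.load('/tmp/wrist.npz'));c,u,v=cloud(W,np.ones((480,640),bool))
for n,x,y in(('steel',.452,-.3636),('brass',.532,-.3645)):
    m=(abs(c[:,0]-x)<.02)&(abs(c[:,1]-y)<.02)&(c[:,2]>.183)&(c[:,2]<.2)
    q=c[m];print(n,m.sum(),q.mean(0),(q.min(0)+q.max(0))/2)
m=(abs(c[:,0]-.446)<.04)&(abs(c[:,1]+.145)<.07)&(c[:,2]>.12)&(c[:,2]<.14)
q=c[m];r=np.hypot(q[:,0]-.446,q[:,1]+.145);k=q[(r>.0185)&(r<.026)]
print('ring',cv2.fitEllipse(k[:,:2].astype(np.float32)),cv2.minEnclosingCircle(k[:,:2].astype(np.float32)))
a=q[(r>.036)&(q[:,2]>.127)]
for s in(1,-1):
    k=a[(a[:,1]+.145)*s>0];print('col',len(k),k.mean(0),(k.min(0)+k.max(0))/2)
S=dict(np.load('/tmp/side.npz'));c,u,v=cloud(S,np.ones((480,640),bool))
for n,x,y in(('steel',.452,-.3636),('brass',.532,-.3645)):
    m=(abs(c[:,0]-x)<.02)&(abs(c[:,1]-y)<.025)&(c[:,2]>.155)
    print('side',n,(c[m].min(0)+c[m].max(0))/2,c[m].min(0),c[m].max(0))
m=(abs(c[:,0]-.446)<.04)&(abs(c[:,1]+.145)<.03)&(c[:,2]>.11);print('side ring',c[m].min(0),c[m].max(0))
```

```text
[[-1.000e+00  9.000e-03  6.000e-04]
 [ 9.000e-03  9.999e-01  6.800e-03]
 [-5.000e-04  6.800e-03 -1.000e+00]]
steel 1059 [ 0.45120687 -0.36410273  0.18834679] [ 0.45210036 -0.36400051  0.18721318]
brass 802 [ 0.53034051 -0.36528611  0.18818335] [ 0.53167408 -0.36549235  0.18677101]
ring ((0.4457073211669922, -0.14479975402355194), (0.03971873223781586, 0.04407820850610733), 3.753957509994507) ((0.44565364718437195, -0.1450105458498001), 0.026037672534585)
col 147 [ 0.443845   -0.10028909  0.1288525 ] [ 0.44362781 -0.09943425  0.12891561]
col 167 [ 0.4472382  -0.18926797  0.128765  ] [ 0.44731776 -0.18898583  0.12877355]
side steel [ 0.45200841 -0.35446592  0.30779593] [ 0.43203138 -0.37032263  0.15516256] [ 0.47198545 -0.33860921  0.4604293 ]
side brass [ 0.53226507 -0.36182095  0.17376273] [ 0.52067304 -0.37314853  0.15507823] [ 0.5438571  -0.35049337  0.19244723]
side ring [ 0.42412035 -0.17464777  0.11768742] [ 0.46619858 -0.11523097  0.12769448]
```

```bash
python3 -m handwheel '[{"dx":-0.014,"dy":0.008,"dz":0.2,"wx":0.0043,"wy":0,"wz":-0.0057},{"dx":-0.014,"dy":0.008,"dz":0.4,"wx":0.0043,"wy":0,"wz":-0.0057},{"dx":-0.014,"dy":0.008,"dz":0.6,"wx":0.0043,"wy":0,"wz":-0.0057},{"dx":-0.014,"dy":0.008,"dz":0.75,"wx":0.0043,"wy":0,"wz":-0.0057},{"dx":-0.014,"dy":0.008,"dz":0.84,"wx":0.0043,"wy":0,"wz":-0.0057},{"dx":-0.014,"dy":0.008,"dz":0.84,"wx":0.0043,"wy":0,"wz":-0.0057},{"dx":-0.014,"dy":0.008,"dz":0.84,"wx":0.0043,"wy":0,"wz":-0.0057},{"dx":-0.014,"dy":0.008,"dz":0.84,"wx":0.0043,"wy":0,"wz":-0.0057}]'
python3 - <<'E'
from h import *
grab('wrist','wrist2')
s=ctrl.read_state();print(s['eef_pos'],s['wrist_force']);print(cv2.Rodrigues(s['tcp_rot'])[0].round(4))
E
```

```text
time_s: 3.7
eef_pos: [0.453, -0.3639, 0.1643]
tcp_rot: [-0.0, 3.139, -0.003]
wrist_force: [0.4, 0.0, 0.3]
opening: 0.0866
[ 0.45289289 -0.36392913  0.16405579] [0.17425708 0.22399466 0.2697406 ]
[[-1.0e+00 -1.0e-04  2.5e-03]
 [-1.0e-04  1.0e+00 -1.9e-03]
 [-2.5e-03 -1.9e-03 -1.0e+00]]
```

View pics/wrist2.png

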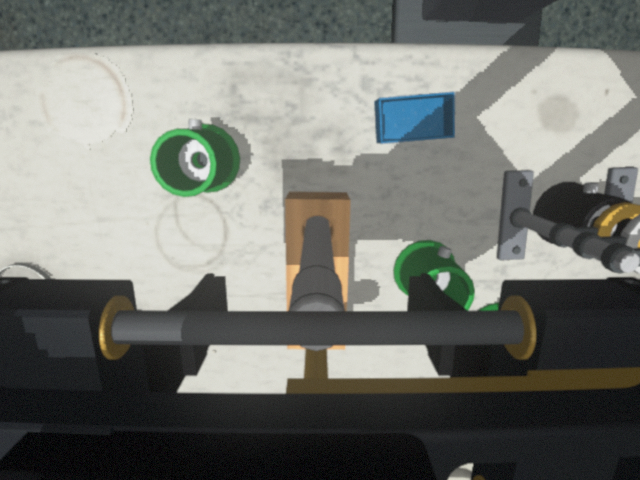

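The steel head sits centred between the fingers at about (318,300), so I close.

```bash
python3 -m handwheel '[{"dx":0.005,"dy":0,"dz":0.017,"wx":-0.001,"wy":0.0015,"wz":0},{"dx":0.005,"dy":0,"dz":0.017,"wx":-0.001,"wy":0.0015,"wz":0},{"dx":0.005,"dy":0,"dz":0.017,"wx":-0.001,"wy":0.0015,"wz":0},{"dx":0.005,"dy":0,"dz":0.017,"wx":-0.001,"wy":0.0015,"wz":0},{"dx":0.005,"dy":0,"dz":0.017,"wx":-0.001,"wy":0.0015,"wz":0},{"dx":0.005,"dy":0,"dz":0.017,"wx":-0.001,"wy":0.0015,"wz":0},{"dx":0.005,"dy":0,"dz":0.017,"wx":-0.001,"wy":0.0015,"wz":0},{"dx":0.005,"dy":0,"dz":0.017,"wx":-0.001,"wy":0.0015,"wz":0}]' 1 35
```

```text
time_s: 4.55
eef_pos: [0.4523, -0.3639, 0.162]
tcp_rot: [-0.0, 3.141, -0.001]
wrist_force: [0.2, 0.7, 0.6]
opening: 0.0308
```

```bash
python3 -m handwheel '[{"dx":0,"dy":0,"dz":0,"wx":0,"wy":0,"wz":0},{"dx":0,"dy":0,"dz":0,"wx":0,"wy":0,"wz":0},{"dx":0,"dy":0,"dz":0,"wx":0,"wy":0,"wz":0},{"dx":0,"dy":0,"dz":0,"wx":0,"wy":0,"wz":0}]'
```

```text
time_s: 4.95
eef_pos: [0.4523, -0.3639, 0.162]
tcp_rot: [-0.0, 3.141, -0.001]
wrist_force: [0.5, -0.6, 0.0]
opening: 0.0231
```

```bash
python3 -m handwheel '[{"dx":0,"dy":0,"dz":-0.1,"wx":0,"wy":0,"wz":0},{"dx":0,"dy":0,"dz":-0.25,"wx":0,"wy":0,"wz":0},{"dx":0,"dy":0,"dz":-0.4,"wx":0,"wy":0,"wz":0},{"dx":0,"dy":0,"dz":-0.6,"wx":0,"wy":0,"wz":0},{"dx":0,"dy":0,"dz":-0.8,"wx":0,"wy":0,"wz":0},{"dx":0,"dy":0,"dz":-1,"wx":0,"wy":0,"wz":0},{"dx":0,"dy":0,"dz":-1,"wx":0,"wy":0,"wz":0},{"dx":0,"dy":0,"dz":-1,"wx":0,"wy":0,"wz":0}]'
python3 - <<'E'
from h import *
grab('wrist','wrist3');grab('side','side3')
s=ctrl.read_state();print(s['eef_pos'],s['wrist_force'],s['opening']);print(cv2.Rodrigues(s['tcp_rot'])[0].round(4))
E
```

```text
time_s: 5.75
eef_pos: [0.4524, -0.364, 0.2823]
tcp_rot: [-0.0, 3.141, -0.002]
wrist_force: [-0.6, 0.4, -2.3]
opening: 0.023
[ 0.45170552 -0.3632628   0.28027563] [-0.18406126 -0.43194243 -3.01706168] 0.022858646012402353
[[-1.0e+00 -1.0e-04 -1.7e-03]
 [-1.0e-04  1.0e+00  1.6e-03]
 [ 1.7e-03  1.6e-03 -1.0e+00]]
```

View pics/wrist3.png

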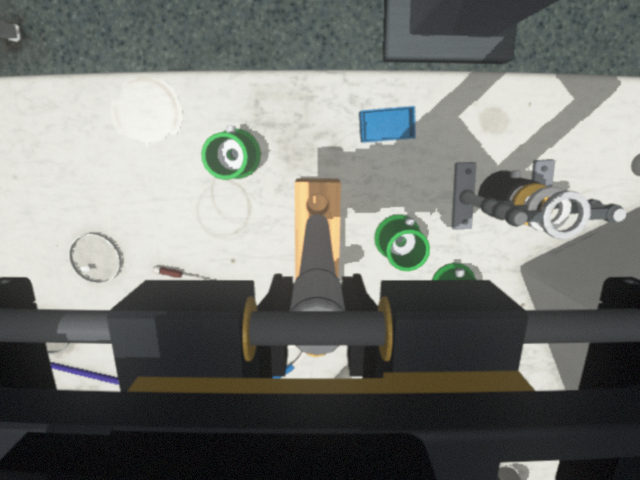

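View pics/side3.png

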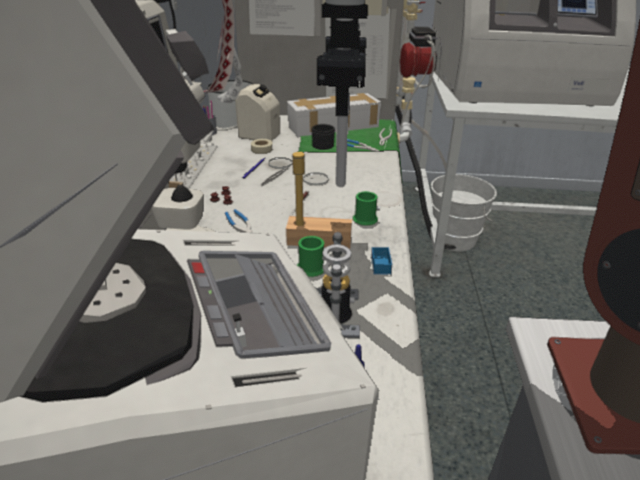

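```bash
python3 -m handwheel '[{"dx":0,"dy":0.2,"dz":-0.15,"wx":0,"wy":0,"wz":0},{"dx":0,"dy":0.4,"dz":-0.25,"wx":0,"wy":0,"wz":0},{"dx":0,"dy":0.7,"dz":-0.25,"wx":0,"wy":0,"wz":0},{"dx":0.02,"dy":1,"dz":-0.25,"wx":0,"wy":0,"wz":0}]'
python3 -m handwheel '[{"dx":0.02,"dy":0.25,"dz":0,"wx":0,"wy":0,"wz":0},{"dx":0.03,"dy":0.5,"dz":0,"wx":0,"wy":0,"wz":0},{"dx":0.04,"dy":0.7,"dz":0,"wx":0,"wy":0,"wz":0},{"dx":0.04,"dy":0.82,"dz":0,"wx":0,"wy":0,"wz":0},{"dx":0.04,"dy":0.82,"dz":0,"wx":0,"wy":0,"wz":0},{"dx":0.04,"dy":0.82,"dz":0,"wx":0,"wy":0,"wz":0}]'
cat > look.py <<'E'
from h import *
import sys
t=sys.argv[1]
for n in('side','top','wrist'):grab(n,n+t)
s=ctrl.read_state();print(s['time_s'],s['eef_pos'],s['wrist_force'],s['wrist_torque'],s['opening']);print(cv2.Rodrigues(s['tcp_rot'])[0].round(4))
E
python3 look.py 4
```

```text
time_s: 6.25
eef_pos: [0.4488, -0.2421, 0.3089]
tcp_rot: [-0.001, -3.138, -0.005]
wrist_force: [1.3, 1.0, -0.8]
opening: 0.023
time_s: 6.85
eef_pos: [0.444, -0.144, 0.3086]
tcp_rot: [-0.0, -3.137, -0.005]
wrist_force: [-0.8, 0.7, -1.4]
opening: 0.0233
7.0 [ 0.44405666 -0.14457948  0.30893232] [ 0.14146504  0.22665437 -2.14305778] [-0.03384134  0.01577494  0.03426066] 0.02280429903586304
[[-1.      0.0019 -0.004 ]
 [ 0.0019  1.      0.0031]
 [ 0.004   0.0031 -1.    ]]
```

View pics/side4.png

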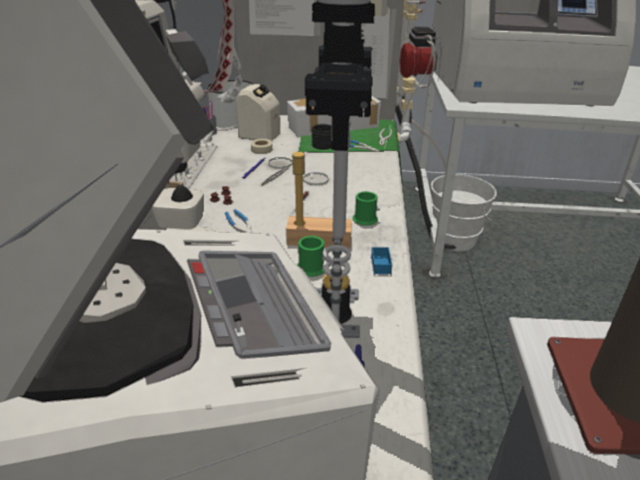

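View pics/wrist4.png

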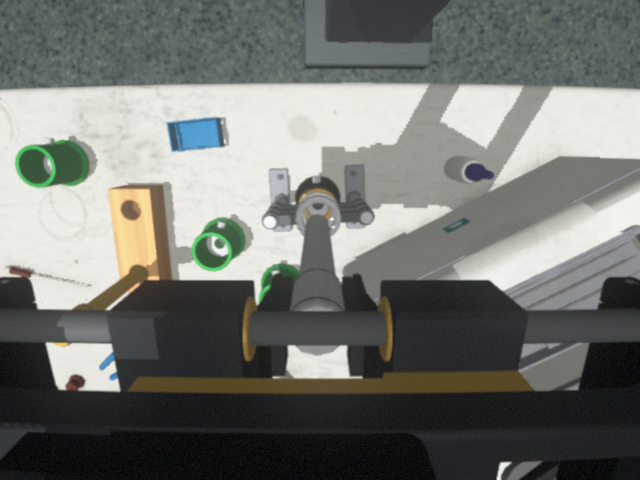

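View pics/top4.png

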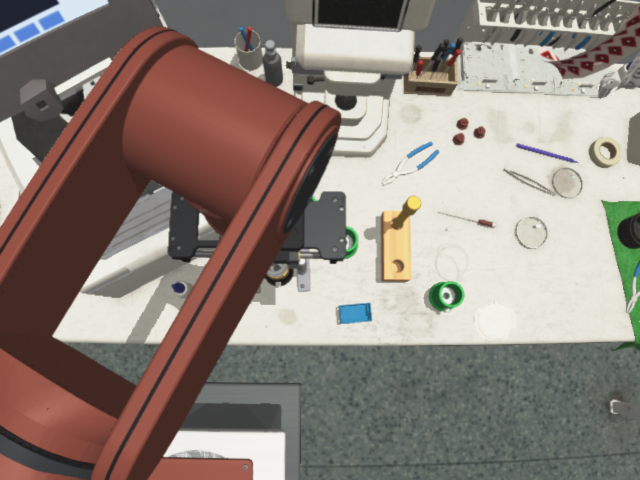

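```bash
cat > rod.py <<'E'
from h import *
from scipy.optimize import least_squares
s=ctrl.read_state();e=s['eef_pos'];R=cv2.Rodrigues(s['tcp_rot'])[0]
foot0=e[2]-.152
for n in('wrist','side'):
    im=dict(np.load(f'/tmp/{n}.npz'));c,u,v=cloud(im,np.ones((480,640),bool))
    m=(np.hypot(c[:,0]-e[0],c[:,1]-e[1])<.02)&(c[:,2]>max(foot0+.008,.133))&(c[:,2]<foot0+.132)
    q=c[m]; zc=foot0
    def f(p):
        ax=p[0]+p[2]*(q[:,2]-zc); ay=p[1]+p[3]*(q[:,2]-zc)
        return np.hypot(q[:,0]-ax,q[:,1]-ay)-.010
    r=least_squares(f,[e[0],e[1],0,0],loss='soft_l1',f_scale=.001)
    p=r.x;print(n,m.sum(),'foot xy',p[:2].round(4),'slope',p[2:].round(4),'rms',np.sqrt(np.mean(f(p)**2)).round(4),'zmin',q[:,2].min())
    # predicted foot from tool
    k=(np.hypot(c[:,0]-.4458,c[:,1]+.1448)<.07)&(c[:,2]>.12)&(c[:,2]<.135);w=c[k]
    rr=np.hypot(w[:,0]-.4458,w[:,1]+.1448)
    a=w[(rr>.036)&(w[:,2]>.127)]
    cs=[a[(a[:,1]+.1448)*t>0] for t in(1,-1)]
    print('  cols',[ (len(x),((x.min(0)+x.max(0))/2)[:2].round(4)) for x in cs if len(x)])
    w=w[(rr>.019)&(rr<.026)]
    if len(w)>20: print('  ring',len(w),cv2.fitEllipse(w[:,:2].astype(np.float32)))
print('tool-pred foot',(e+R[:,2]*.152).round(4))
E
python3 rod.py
```

```text
wrist 1460 foot xy [ 0.4439 -0.1439] slope [ 0.0039 -0.0049] rms 0.0002 zmin 0.16500321128248596
  cols [(124, array([ 0.4436, -0.0988])), (124, array([ 0.4474, -0.1879]))]
  ring 409 ((0.44536903500556946, -0.1447550654411316), (0.03955955058336258, 0.045161012560129166), 3.6858129501342773)
side 1082 foot xy [ 0.4433 -0.1438] slope [ 0.0053 -0.0039] rms 0.0009 zmin 0.16501380630936618
  cols [(45, array([ 0.4439, -0.0982])), (1, array([ 0.4502, -0.1835]))]
  ring 159 ((0.445804238319397, -0.14491941034793854), (0.04181249067187309, 0.046431079506874084), 6.168157577514648)
tool-pred foot [ 0.4435 -0.1441  0.1569]
```

```bash
python3 -m handwheel '[{"dx":-0.0125,"dy":-0.003,"dz":0.05,"wx":0.002,"wy":-0.0025,"wz":-0.001},{"dx":-0.0125,"dy":-0.003,"dz":0.1,"wx":0.002,"wy":-0.0025,"wz":-0.001},{"dx":-0.0125,"dy":-0.003,"dz":0.15,"wx":0.002,"wy":-0.0025,"wz":-0.001},{"dx":-0.0125,"dy":-0.003,"dz":0.15,"wx":0.002,"wy":-0.0025,"wz":-0.001},{"dx":-0.0125,"dy":-0.003,"dz":0.15,"wx":0.002,"wy":-0.0025,"wz":-0.001}]'
python3 look.py 5; python3 rod.py
```

```text
time_s: 7.5
eef_pos: [0.4453, -0.1449, 0.2906]
tcp_rot: [-0.001, -3.141, -0.0]
wrist_force: [0.8, 0.0, -0.6]
opening: 0.0229
7.65 [ 0.44564325 -0.14496658  0.29125142] [-0.65400035 -0.32596369 -1.11554724] [0.02817821 0.0267072  0.00620463] 0.023180148584663766
[[-1.e+00  3.e-04  5.e-04]
 [ 3.e-04  1.e+00 -3.e-04]
 [-5.e-04 -3.e-04 -1.e+00]]
wrist 1460 foot xy [ 0.4461 -0.1448] slope [-0.0002 -0.0014] rms 0.0002 zmin 0.14741001329167908
  cols [(138, array([ 0.4436, -0.099 ])), (134, array([ 0.4473, -0.1879]))]
  ring 458 ((0.44541096687316895, -0.14466054737567902), (0.039470382034778595, 0.04505922272801399), 3.5722625255584717)
side 1031 foot xy [ 0.4453 -0.1452] slope [-0.0003 -0.0002] rms 0.0009 zmin 0.147306949335615
  cols [(41, array([ 0.444 , -0.0977]))]
  ring 142 ((0.44568175077438354, -0.14373019337654114), (0.041403044015169144, 0.04376417025923729), 8.103381156921387)
tool-pred foot [ 0.4457 -0.145   0.1393]
```

```bash
python3 -m handwheel '[{"dx":0,"dy":0,"dz":0.08,"wx":0,"wy":0,"wz":0},{"dx":0,"dy":0,"dz":0.16,"wx":0,"wy":0,"wz":0},{"dx":0,"dy":0,"dz":0.24,"wx":0,"wy":0,"wz":0},{"dx":0,"dy":0,"dz":0.32,"wx":0,"wy":0,"wz":0},{"dx":0,"dy":0,"dz":0.4,"wx":0,"wy":0,"wz":0},{"dx":0,"dy":0,"dz":0.4,"wx":0,"wy":0,"wz":0}]'
python3 look.py 6; python3 rod.py
```

```text
time_s: 8.25
eef_pos: [0.4447, -0.1444, 0.2411]
tcp_rot: [-0.0, -3.139, -0.002]
wrist_force: [0.7, 0.2, -1.6]
opening: 0.0233
8.4 [ 0.44582126 -0.14504019  0.2434585 ] [ 0.70451869 -0.41283592 -1.68029084] [-0.0038166  -0.02514687 -0.01281559] 0.022985212242716952
[[-1.e+00  2.e-04  7.e-04]
 [ 2.e-04  1.e+00 -5.e-04]
 [-7.e-04 -5.e-04 -1.e+00]]
wrist 1247 foot xy [ 0.446  -0.1448] slope [-0.0001 -0.0014] rms 0.0002 zmin 0.13308884509117513
  cols [(187, array([ 0.4436, -0.0989])), (187, array([ 0.4474, -0.1878]))]
  ring 614 ((0.4452971816062927, -0.1447625309228897), (0.039458323270082474, 0.04523346945643425), 3.742654800415039)
side 700 foot xy [ 0.4442 -0.1446] slope [ 0.0026 -0.0005] rms 0.0009 zmin 0.13303920775815603
  cols [(44, array([ 0.4438, -0.0957]))]
  ring 147 ((0.44564640522003174, -0.14308635890483856), (0.04093543067574501, 0.042795244604349136), 11.478981018066406)
tool-pred foot [ 0.4459 -0.1451  0.0915]
```

View pics/wrist6.png

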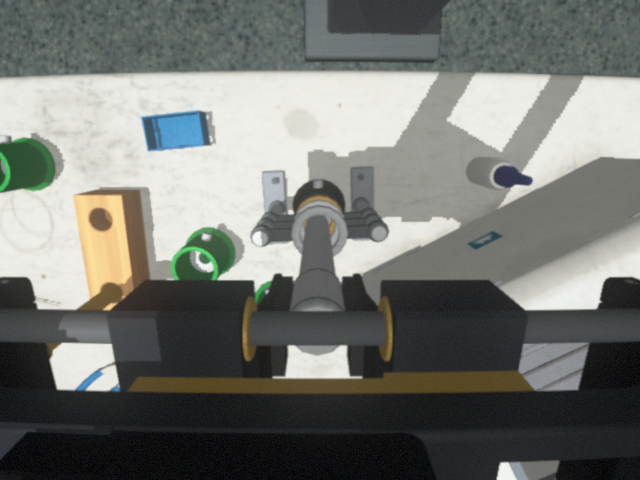

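```bash
python3 -m handwheel '[{"dx":0.002,"dy":0.001,"dz":0.04,"wx":0,"wy":0,"wz":0},{"dx":0.002,"dy":0.001,"dz":0.08,"wx":0,"wy":0,"wz":0},{"dx":0.002,"dy":0.001,"dz":0.12,"wx":0,"wy":0,"wz":0},{"dx":0.002,"dy":0.001,"dz":0.16,"wx":0,"wy":0,"wz":0},{"dx":0.002,"dy":0.001,"dz":0.2,"wx":0,"wy":0,"wz":0},{"dx":0.002,"dy":0.001,"dz":0.2,"wx":0,"wy":0,"wz":0},{"dx":0.002,"dy":0.001,"dz":0.2,"wx":0,"wy":0,"wz":0}]'
python3 look.py 7; python3 rod.py
```

```text
time_s: 9.1
eef_pos: [0.4455, -0.1448, 0.2193]
tcp_rot: [0.0, 3.141, -0.0]
wrist_force: [1.0, 0.0, -0.8]
opening: 0.0231
9.25 [ 0.44567948 -0.14491031  0.2196604 ] [ 0.04811973 -0.25996506 -1.13928075] [0.20732524 0.01036979 0.01836087] 0.02328931133918566
[[-1.e+00  3.e-04  1.e-03]
 [ 3.e-04  1.e+00 -4.e-04]
 [-1.e-03 -4.e-04 -1.e+00]]
wrist 1028 foot xy [ 0.4461 -0.1445] slope [ 0.0002 -0.0029] rms 0.0002 zmin 0.13306325724206536
  cols [(224, array([ 0.4437, -0.0991])), (221, array([ 0.4474, -0.1882]))]
  ring 711 ((0.44515496492385864, -0.14481142163276672), (0.03911295160651207, 0.045191727578639984), 4.286216735839844)
side 499 foot xy [ 0.4453 -0.145 ] slope [ 0.0011 -0.0006] rms 0.0008 zmin 0.13323266231563002
  cols [(45, array([ 0.4425, -0.0975]))]
  ring 144 ((0.4456333518028259, -0.14305678009986877), (0.04107740521430969, 0.04261309653520584), 6.774517059326172)
tool-pred foot [ 0.4458 -0.145   0.0677]
```

```bash
python3 -m handwheel '[{"dx":0,"dy":0.004,"dz":0,"wx":0,"wy":0,"wz":0},{"dx":0,"dy":0.004,"dz":0,"wx":0,"wy":0,"wz":0},{"dx":0,"dy":0.004,"dz":0.03,"wx":0,"wy":0,"wz":0},{"dx":0,"dy":0.004,"dz":0.03,"wx":0,"wy":0,"wz":0}]'
python3 - <<'E'
from h import *
for i in range(1):
    s=ctrl.read_state();print(s['eef_pos'],s['wrist_force'],s['wrist_torque'])
E
```

```text
time_s: 9.65
eef_pos: [0.4454, -0.1443, 0.2155]
tcp_rot: [0.0, 3.141, -0.0]
wrist_force: [-1.0, 0.4, -0.7]
opening: 0.0232
[ 0.4454392  -0.14433131  0.21552131] [-0.99637927  0.40116948 -0.72262259] [-0.0016128   0.01899029  0.00020578]
```

```bash
cat > f.py <<'E'
from h import *
import sys
n=int(sys.argv[1]) if len(sys.argv)>1 else 3
F=[];T=[];E=[]
for i in range(n):
    ctrl.get_image('wrist'); s=ctrl.read_state();F.append(s['wrist_force']);T.append(s['wrist_torque']);E.append(s['eef_pos'])
F=np.array(F);print('t',round(s['time_s'],2),'F',F.mean(0).round(2),'Fz',F[:,2].round(2),'T',np.mean(T,0).round(3),'eef',np.mean(E,0).round(4),'foot',round(np.mean(E,0)[2]-.152,4),'R',cv2.Rodrigues(s['tcp_rot'])[0][:,2].round(4),'op',round(s['opening'],4))
E
python3 -m handwheel '[{"dx":0,"dy":0,"dz":0.03,"wx":0,"wy":0,"wz":0},{"dx":0,"dy":0,"dz":0.06,"wx":0,"wy":0,"wz":0},{"dx":0,"dy":0,"dz":0.09,"wx":0,"wy":0,"wz":0},{"dx":0,"dy":0,"dz":0.12,"wx":0,"wy":0,"wz":0},{"dx":0,"dy":0,"dz":0.12,"wx":0,"wy":0,"wz":0}]'
python3 f.py 6
```

```text
time_s: 10.15
eef_pos: [0.4451, -0.1441, 0.2004]
tcp_rot: [-0.0, -3.141, -0.0]
wrist_force: [0.1, -0.3, -1.5]
opening: 0.0232
t 10.45 F [-0.35 -0.23 -1.59] Fz [-2.41 -1.93 -2.11 -1.13 -1.39 -0.55] T [ 0.022 -0.006 -0.01 ] eef [ 0.4455 -0.1444  0.2012] foot 0.0492 R [ 8.e-04 -4.e-04 -1.e+00] op 0.0232
```

```bash
python3 -m handwheel '[{"dx":0,"dy":0,"dz":0.015,"wx":0,"wy":0,"wz":0},{"dx":0,"dy":0,"dz":0.025,"wx":0,"wy":0,"wz":0},{"dx":0,"dy":0,"dz":0.025,"wx":0,"wy":0,"wz":0}]' >/dev/null; python3 f.py 3
python3 -m handwheel '[{"dx":0,"dy":0,"dz":0.0125,"wx":0,"wy":0,"wz":0},{"dx":0,"dy":0,"dz":0.0125,"wx":0,"wy":0,"wz":0}]' >/dev/null; python3 f.py 3
```

```text
t 10.9 F [-0.12 -0.07 -1.18] Fz [-0.95 -1.67 -0.93] T [0.04  0.003 0.026] eef [ 0.4456 -0.1444  0.1983] foot 0.0463 R [ 7.e-04 -4.e-04 -1.e+00] op 0.0234
t 11.25 F [ 0.22 -0.43 -1.97] Fz [-2.42 -1.94 -1.53] T [ 0.031  0.02  -0.02 ] eef [ 0.4456 -0.1444  0.1968] foot 0.0448 R [ 7.e-04 -4.e-04 -1.e+00] op 0.0232
```

```bash
python3 -m handwheel '[{"dx":0,"dy":0,"dz":0.0125,"wx":0,"wy":0,"wz":0},{"dx":0,"dy":0,"dz":0.0125,"wx":0,"wy":0,"wz":0}]' >/dev/null; python3 f.py 3
python3 -m handwheel '[{"dx":0,"dy":0,"dz":0.0125,"wx":0,"wy":0,"wz":0},{"dx":0,"dy":0,"dz":0.0125,"wx":0,"wy":0,"wz":0}]' >/dev/null; python3 f.py 3
```

```text
t 11.6 F [0.13 0.51 0.28] Fz [ 0.81  0.5  -0.46] T [0.075 0.035 0.024] eef [ 0.4457 -0.1445  0.1955] foot 0.0435 R [ 1.1e-03 -6.0e-04 -1.0e+00] op 0.0229
t 11.95 F [0.06 0.64 3.02] Fz [2.79 4.17 2.1 ] T [ 0.167  0.09  -0.002] eef [ 0.446  -0.1446  0.1945] foot 0.0425 R [ 1.7e-03 -9.0e-04 -1.0e+00] op 0.0232
```

Run:
```python
# where the rod's radial clearance is: quick sanity on time
from h import *
print(ctrl.read_state()['time_s'])
```

```text
11.95
```

```bash
python3 -m handwheel '[{"dx":0,"dy":0,"dz":0.007,"wx":0,"wy":0,"wz":0},{"dx":0,"dy":0,"dz":0.012,"wx":0,"wy":0,"wz":0},{"dx":0,"dy":0,"dz":0.016,"wx":0,"wy":0,"wz":0},{"dx":0,"dy":0,"dz":0.016,"wx":0,"wy":0,"wz":0}]'; python3 f.py 6
```

```text
time_s: 12.35
eef_pos: [0.4464, -0.1447, 0.1933]
tcp_rot: [0.0, 3.139, -0.002]
wrist_force: [-0.2, 0.5, 6.1]
opening: 0.0232
t 12.65 F [-0.8   1.05  6.53] Fz [7.3  6.09 6.76 6.65 5.84 6.51] T [0.29  0.193 0.006] eef [ 0.4464 -0.1447  0.1933] foot 0.0413 R [ 0.0028 -0.0012 -1.    ] op 0.0231
```

```bash
python3 f.py 30
```

```text
t 14.15 F [-0.7   1.01  6.69] Fz [6.42 6.47 6.61 6.88 6.56 7.08 6.84 6.44 6.33 6.56 6.92 6.96 6.97 5.66
 6.7  6.83 7.1  6.63 7.42 6.97 7.32 6.44 7.   6.1  6.39 5.89 7.09 6.84
 6.32 6.92] T [ 0.303  0.209 -0.007] eef [ 0.4464 -0.1447  0.1933] foot 0.0413 R [ 0.0028 -0.0012 -1.    ] op 0.0233
```

```bash
python3 -m handwheel '[{"dx":0,"dy":0,"dz":-0.005,"wx":0,"wy":0,"wz":0},{"dx":0,"dy":0,"dz":-0.01,"wx":0,"wy":0,"wz":0},{"dx":0,"dy":0,"dz":-0.012,"wx":0,"wy":0,"wz":0},{"dx":0,"dy":0,"dz":-0.012,"wx":0,"wy":0,"wz":0}]'; python3 f.py 4
```

```text
time_s: 14.55
eef_pos: [0.4463, -0.1447, 0.1946]
tcp_rot: [0.0, 3.139, -0.002]
wrist_force: [-0.2, 0.3, 3.6]
opening: 0.0233
t 14.75 F [-0.9   0.41  3.25] Fz [4.14 2.66 2.81 3.4 ] T [ 0.264  0.158 -0.01 ] eef [ 0.4463 -0.1447  0.1946] foot 0.0426 R [ 0.0026 -0.0011 -1.    ] op 0.0231
```

```bash
python3 -m handwheel '[{"dx":0.002,"dy":0,"dz":-0.003,"wx":-0.0007,"wy":0.0017,"wz":0},{"dx":0.002,"dy":0,"dz":-0.005,"wx":-0.0007,"wy":0.0017,"wz":0},{"dx":0.002,"dy":0,"dz":-0.005,"wx":-0.0007,"wy":0.0017,"wz":0}]'; python3 f.py 4
```

```text
time_s: 15.05
eef_pos: [0.4461, -0.1447, 0.195]
tcp_rot: [-0.0, -3.141, -0.0]
wrist_force: [0.6, -0.3, 1.1]
opening: 0.0232
t 15.25 F [-0.16  0.64  1.69] Fz [2.94 1.98 0.72 1.1 ] T [0.159 0.053 0.007] eef [ 0.4461 -0.1447  0.195 ] foot 0.043 R [-2.e-04  0.e+00 -1.e+00] op 0.0227
```

Ring load is now about 3 N, so I release.

```bash
python3 -m handwheel '[{"dx":0,"dy":0,"dz":0,"wx":0,"wy":0,"wz":0},{"dx":0,"dy":0,"dz":0,"wx":0,"wy":0,"wz":0},{"dx":0,"dy":0,"dz":0,"wx":0,"wy":0,"wz":0},{"dx":0,"dy":0,"dz":0,"wx":0,"wy":0,"wz":0},{"dx":0,"dy":0,"dz":0,"wx":0,"wy":0,"wz":0},{"dx":0,"dy":0,"dz":0,"wx":0,"wy":0,"wz":0},{"dx":0,"dy":0,"dz":0,"wx":0,"wy":0,"wz":0},{"dx":0,"dy":0,"dz":0,"wx":0,"wy":0,"wz":0}]' -0.6; python3 look.py 8
```

```text
time_s: 16.05
eef_pos: [0.446, -0.1447, 0.195]
tcp_rot: [-0.0, -3.141, 0.0]
wrist_force: [0.1, 0.1, 0.1]
opening: 0.0686
16.2 [ 0.44605892 -0.14466294  0.19506606] [-0.06298626 -0.47208256 -0.16401364] [ 0.0614738  -0.03539054  0.0004715 ] 0.06936585865433867
[[-1.e+00  2.e-04 -2.e-04]
 [ 2.e-04  1.e+00 -1.e-04]
 [ 2.e-04 -1.e-04 -1.e+00]]
```

View pics/wrist8.png

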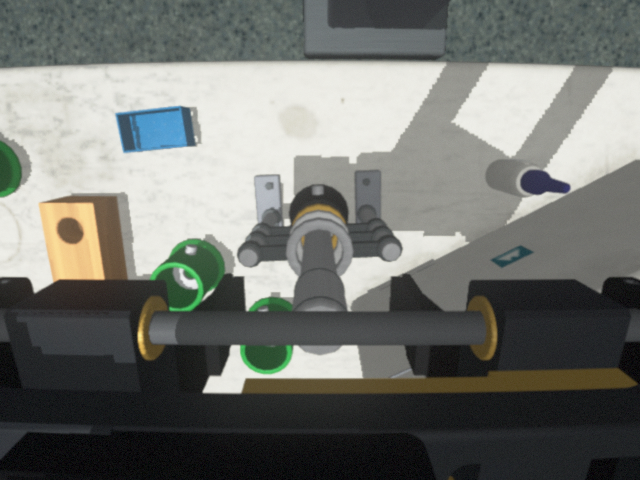

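Released. The head stands free at (318,300) between the open fingers. I lift straight up and check.

```bash
python3 -m handwheel '[{"dx":0,"dy":0,"dz":-0.1,"wx":0,"wy":0,"wz":0},{"dx":0,"dy":0,"dz":-0.3,"wx":0,"wy":0,"wz":0},{"dx":0,"dy":0,"dz":-0.6,"wx":0,"wy":0,"wz":0},{"dx":0,"dy":0,"dz":-1,"wx":0,"wy":0,"wz":0},{"dx":0,"dy":0,"dz":-1,"wx":0,"wy":0,"wz":0}]'
python3 -m handwheel '[{"dx":0.3,"dy":-0.3,"dz":-0.1,"wx":0,"wy":0,"wz":0},{"dx":0.6,"dy":-0.6,"dz":-0.2,"wx":0,"wy":0,"wz":0},{"dx":0.6,"dy":-1,"dz":-0.2,"wx":0,"wy":0,"wz":0},{"dx":0.6,"dy":-1,"dz":-0.2,"wx":0,"wy":0,"wz":0}]'
python3 look.py 9
python3 - <<'E'
from h import *
for n in('top','side','wrist'):
    im=dict(np.load(f'/tmp/{n}.npz'));c,u,v=cloud(im,np.ones((480,640),bool))
    m=(np.hypot(c[:,0]-.446,c[:,1]+.145)<.022)&(c[:,2]>.205)&(c[:,2]<.26)
    if m.sum(): print(n,m.sum(),c[m].mean(0).round(4),np.percentile(c[m][:,2],[50,95]),(c[m].min(0)+c[m].max(0))/2)
E
```

```text
time_s: 16.7
eef_pos: [0.4489, -0.1461, 0.3236]
tcp_rot: [0.0, 3.13, -0.01]
wrist_force: [-0.3, -0.8, 0.9]
opening: 0.0698
time_s: 17.1
eef_pos: [0.3753, -0.2703, 0.3489]
tcp_rot: [0.008, 3.129, -0.015]
wrist_force: [0.1, 1.1, -0.6]
opening: 0.0697
17.25 [ 0.37656596 -0.2657954   0.34753566] [ 0.93315678 -0.0514043  -0.27721659] [ 0.07294246 -0.00334213  0.04533355] 0.0693907284173225
[[-0.9999  0.0012  0.0113]
 [ 0.0012  1.     -0.0053]
 [-0.0113 -0.0053 -0.9999]]
side 283 [ 0.4453 -0.1375  0.2179] [0.21935389 0.22488019] [ 0.44532851 -0.14253462  0.21553709]
wrist 408 [ 0.4394 -0.1501  0.2167] [0.21866142 0.22323834] [ 0.44264823 -0.14778314  0.21443576]
```

View pics/side9.png

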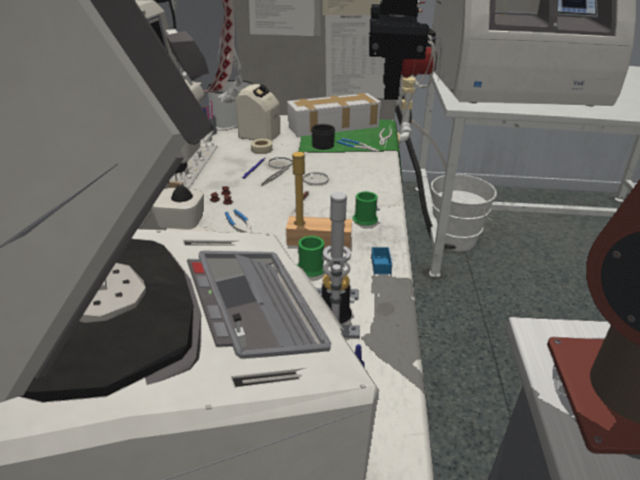

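View pics/top9.png

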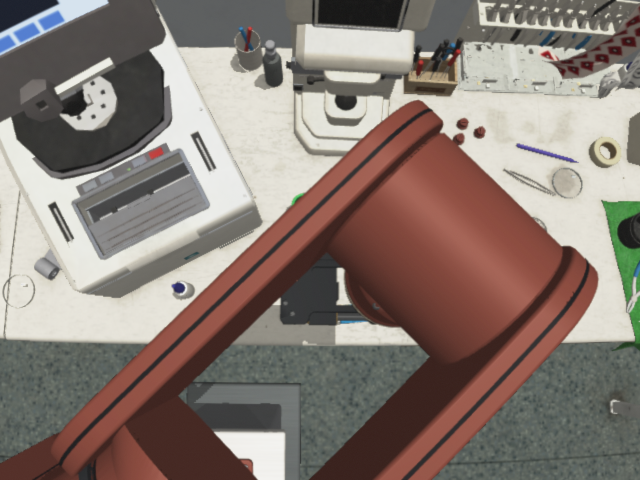

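The arbor stands upright in the rings, with its head at side-view (338,207). The bottle (top view 180,289), the tray (side view 381,260) and the brass arbor (side view 299,165) have not moved. The gripper is clear of everything.

```bash
python3 -c "
from plant import ctrl
s=ctrl.read_state();print(abs(s['joint_velocities']).max());print(ctrl.close_job())"
```

```text
0.03127026372525237
the job is handed in; nothing more can be done
None
```

The steel arbor was measured on the hidden ring and now stands in the gauge; the job was handed in at about 17 s of the 58 s allowed.

- **Insertion:** I drew the arbor from the rack and passed it down through the three rings. At the lower ring there was one light side touch, which a 0.5 mm sideways shift cleared. It met the hidden ring with its foot about 44 mm above the worktop.
- **Measuring force:** I held about 8.1–8.2 N on the ring, weight included, for about 1.8 s. Single readings ranged from about 7.2 to 9.0 N. The roughly 2.7 mm the spring yielded agrees with that force. I then eased off to about 3 N and let go.
- **Last checks:** The arbor stands upright on the ring with its head top at about 0.223–0.225 m, which matches the contact height. In the pictures the brass arbor, bottle and tray are where they were, and the gripper is well clear.
- **Limits of the checks:** The last top view was partly blocked by the arm, so the final look at the arbor rests on the side and wrist cameras. Single force readings vary by roughly ±1 N, so I used averages. The free-hanging weight I allowed for, about 1.55 N, is uncertain by about 0.2 N.

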